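Lock the battery cap of a lab meter with its coin key

ROBOT

A 6-joint arm with a two-finger parallel gripper is mounted at the origin on the work surface. World frame = base frame: x ahead of the robot, y to its left, z up, the work surface at z = 0. Lengths are in m, angles in rad, forces in N, time in s.
With the tool pointing down it reaches from about 0.375 to 0.9 m from the base axis. Payload 3.1 kg.
Tool frame: the origin (TCP) lies on the centre line of the jaws, within the pads' length; the fingertips stand 22 mm ahead of it and the grasp point (between the pads) lies 3 mm ahead of it; z points along the fingers, x is the direction in which the jaws open and shut, and the axes are right-handed (so a half turn about z gives the same grasp; the last joint's range is limited). The gripper opens to 87 mm and grips with 3 to 60 N. Pads are 19 mm wide; open, the fingers measure 117 mm over their backs; the gripper's body (75 mm by 190 mm) begins 51 mm behind the grasp point.
Start: joints at [1.171, 0.527, 1.433, -0, 1.181, -0.178], TCP at [0.137, 0.61, 0.221] pointing down, gripper open.
Joint ranges: [-3.08, 3.08], [-0.75, 2.2], [0.22, 2.44], [-1.43, 4.57], [0, 2.65], [-2.85, 2.85]. Speed limits (rad/s): [2.79, 2.79, 3.14, 3.14, 3.14, 3.14].

INTERFACE

Orientations are given as a unit quaternion [x, y, z, w].
In Python, from rig import robot, camera, order gives the robot as it stands.
- The arm moves only by the shell command python3 -m pendant 'ROWS' [OPENING] [FORCE]. ROWS is JSON, a list of rows, each a list of 2 entries, a list of its own where there are three numbers: the shift along the tool's x, y, z in mm, then the turn about the tool's z in degrees. A call has 1 to 8 rows; each row shifts and turns the commanded pose from where the row before left it, along the tool's axes as they then stand; what a row does not reach is not made up. A row lasts 1/8 s, in which the tool goes at most 62.5 mm and 10.7 degrees, less where a joint would pass 70% of its speed; a pose out of reach is approached as far as the arm can. A call with a gripper value outside its range is refused whole. OPENING is the finger opening in mm, from 0 to 87, set as the call begins (- or left out, the last holds). The fingers move at their own pace and stop on an object; FORCE is the grip in N (left out, the last holds). Time passes only in rows, so rows that do not move let the fingers close. It gives the time, the measured TCP pose, the force and the opening at its end, in the units of the state.
- robot.get_obs(): the state, without advancing time (a new reading comes with each control period).
- camera(name): name is "scene" or "top" or "wrist"; returns a dict with "pixels" (420x560x3 uint8, blue, green, red), "mtx" (3x3 intrinsics, pixels), "k1" (the pictures are not rectified: a ray, as slopes to the right and down, at radius r is drawn at 1 + k1 r^2 times it, then the intrinsics apply), "R" (3x3) and "t" (3): a world point X has camera coordinates R X + t. Camera axes: x right, y down, z forward; pixel columns grow to the right and rows downward; lengths in m; the calibration is good to about 2 mm. A picture is of the moment at which its call begins. There is no depth.
- order.hand_in(): hands the job in, once; it reports no verdict.
The state is a dict: "time": time; "q": joint angles; "joint_velocities": joint speeds; "joint_torque": joint torques, N m; "position": TCP position; "tool_rot": TCP orientation; "ft_force": force on the tool from outside, world axes, zero at the start; "moment": the same for the moment, N m; "grip_width": finger opening in m.
Only numpy, scipy, OpenCV 4.12 (cv2) and the standard library are available. Lean on these libraries where they do the work, as an engineer would, in place of code of your own. Each camera call takes 0.05 s, during which the arm holds its last target. There are 200 camera calls.

TASK

The hand-held meter lies face down in its cradle with its round battery cap set in place but not yet locked. Take the flat key out of its stand and, with its blade in the cap's slot, press the cap in against its spring and turn it clockwise, up to a quarter turn, until you feel its stop, without forcing it, so that it springs up into its catch flush with the collar. Then put the key back upright in its hole, fully down, keeping the gripper off the meter and leaving the dishes, bottle and measuring cylinder where they stand.

Things in the scene. Friction and masses are not known exactly. Their poses are not given: they have to be found in the camera images.
- meter: the meter in its cradle, fixed to the bench: light grey housing 198 x 90 mm, flat back face up, 48 mm above the bench, in a dark cradle 216 x 108 mm. Origin on the bench under the housing's middle, x along its length; three probe sockets stand out of the +x end. The battery cap's axis is 40 mm from the origin towards +x, at y = 0
- cap_seat (a point): centre of the collar's top plane, on the cap's axis, 57 mm above the bench; axes as the meter's, z up. The collar is a fixed ring round the cap, 48 mm outer and 38 mm inner diameter, 9 mm above the back. Outside it a moulded dot (towards +y) marks open and a moulded bar (towards +x) marks locked
- cap_slot (a point): centre of the floor of the slot in the battery cap; turns and sinks with the cap; x along the slot, z up. The cap is a grey disc of 36.6 mm diameter in the collar. The slot is 24 mm long, 3.8 mm wide (lips chamfered 0.6 mm), closed at both ends, 5 mm deep
- cap_top (a point): centre of the cap's top face, 5 mm above the slot's floor. Unlocked it stands 3 mm proud of the collar; locked and let go it is flush with it, held by the catch. A spring pushes it up: 5 N to start sinking it, 10 N where its lugs pass under the ledges (5 mm in), 11.5 N at 6.5 mm in, where it bottoms hard. Key and cap must not be loaded with more than 40 N in all, press and twist together
- cap_rib (a point): a moulded pointer rib on the cap's top, 13.5 mm from its axis, at right angles to the slot. It starts at 0.05 to 0.25 rad clockwise of the dot. Clockwise from the dot the lugs strike the ledges after 0.3 to 0.8 rad unless sunk 5 mm or more; the hard stop is at 1.13 to 1.60 rad (each meter differs, hidden inside), the catch at the last 0.05 rad before it. The cap rubs with about 0.06 N m
- key_grip (a point): the middle of the key's flat dark grip, 32 mm wide (x) x 12 mm thick (y) x 44 mm tall (z); grasp it across its thickness. The whole key is 62 mm long and weighs about 60 g; it stands upright in the stand, grip up. z points from the blade to the grip
- key_tip (a point): the middle of the blade's lower edge, 40 mm below key_grip; axes as key_grip's, x along the blade's width. The steel blade is flat, 20 mm wide (x), 2.4 mm thick (y), and sticks 18 mm out of the grip's lower end. It has some 0.07 rad of play either way in the slot, so that the key turns that much farther than the cap
- stand: the key's stand, a grey block 110 x 70 x 28 mm fixed to the bench, with two spent coin cells (1.8 mm high) left on its top. Origin at the middle of its underside, x along its length
- stand_hole (a point): middle of the mouth of the key's hole in the stand's top, 28 mm above the bench; axes as the stand's. The hole is 24 mm along x, 6.4 mm along y, 22 mm deep. With the key fully down the grip's lower end rests on the stand's top: key_tip is then 18 mm below this point, key_grip 22 mm above it
- dish_mid (a point): centre of a closed culture dish with yellow gel, 90 mm diameter, 15 mm high, flat on the bench: leave alone
- dish_pile_mid (a point): centre of a pile of two closed culture dishes, 90 mm diameter, 30 mm high: leave alone
- wash_bottle_mid (a point): the wash bottle, 70 mm above its foot; 64 mm diameter, 205 mm high with its bent spout: leave alone
- measuring_cylinder_mid (a point): the measuring cylinder, half-way up; foot 54 mm diameter, tube 26 mm, 150 mm high: leave alone

How it is judged:
On the way, in this order (a step that is already met when the one before it is completed fails the run):
1. the key's blade is seated in the cap's slot (z of key_tip in the frame of cap_slot below 0.002 m and horizontal distance between key_tip and cap_slot below 0.004 m and angle between the x axis of key_tip and the x axis of cap_slot, either way round below 0.2 rad), for 0.1 s.
2. the cap is sunk and turned clockwise towards its stop with the blade in the slot (all of step 1 and angle between the x axis of cap_slot and the x axis of cap_seat, either way round above 1 rad and z of cap_top in the frame of cap_seat below -0.0005 m), for 0.05 s.
At the end, for the whole second after the job is handed in: the cap is turned clockwise (slot more than 1.0 rad off the meter's length) and has sprung up into its catch, its top flush with the collar within 0.8 mm; the key stands at rest upright (within 0.1 rad) in its hole, within 5 mm of its middle and down to within 2 mm (angle between the x axis of cap_slot and the x axis of cap_seat, either way round above 1 rad and z of cap_top in the frame of cap_seat between -0.0008 and 0.0008 m and horizontal distance between key_tip and stand_hole below 0.005 m and z of key_tip in the frame of stand_hole below -0.016 m and angle between key_tip's own z axis and vertical below 0.1 rad and linear speed of key below 0.02 m/s); the robot touches nothing.
It fails at once if the key presses or twists on the meter or its cap with more than 40 N (contact force between key and meter above 40 N).
It fails at once if the gripper's fingers push on the meter or its cap (more than 2 N) (contact force between the fingers and meter above 2 N).
It fails at once if a dish, the bottle or the measuring cylinder is shifted or tipped by more than 15 mm (distance of any of dish_mid, dish_pile_mid, wash_bottle_mid, measuring_cylinder_mid from where it was at the start of the episode above 0.015 m).
It also fails if it takes over 72 s, if anything falls off the work surface, if the arm or the gripper's body presses on something with over 40 N, if the wrist force passes 120 N, or if a joint passes its speed limit or range.

## Working session

There is one attempt and no reset: what is moved stays moved. The work goes in short steps, Python scripts to look and compute and a shell command to move; the robot and the scene stay as the last step left them, time stands still between calls to the robot, and variables do not carry over. Pictures are saved under pics/ and viewed, about 8 in all and at most 12, crops included, and the job is handed in when it is done.

```bash
ls; mkdir -p pics
cat > h.py <<'E'
import numpy as np, cv2
from rig import robot, camera, order
from scipy.spatial.transform import Rotation as Ro
def ray(c,u,v):
    m=c["mtx"]; d=np.array([(u-m[0][2])/m[0][0],(v-m[1][2])/m[1][1]]); s=d.copy()
    for _ in range(20): s=d/(1+c["k1"]*(s@s))
    R=np.array(c["R"]);t=np.array(c["t"]); return -R.T@t, R.T@np.array([s[0],s[1],1.])
def onz(c,u,v,z):
    o,d=ray(c,u,v); return o+d*(z-o[2])/d[2]
def proj(c,X):
    p=np.array(c["R"])@np.array(X)+np.array(c["t"]); s=p[:2]/p[2]; s=s*(1+c["k1"]*(s@s)); m=np.array(c["mtx"]); return m[:2,:2]@s+m[:2,2]
def rel(X):
    "world point(s) in mm in tool frame"
    o=robot.get_obs(); return Ro.from_quat(o["tool_rot"]).inv().apply(np.array(X)-o["position"])*1000
def st():
    o=robot.get_obs(); T=Ro.from_quat(o["tool_rot"]).as_matrix()
    print(round(o["time"],2),"pos",np.round(o["position"],4),"toolx",np.round(T[:,0],3),"toolz",np.round(T[:,2],3),"F",np.round(o["ft_force"],1),"M",np.round(o["moment"],2),"w",o["grip_width"])
E
python3 - <<'E'
from h import *
st()
a=[]
for n in("scene","top","wrist"):
    c=camera(n); cv2.imwrite(f"pics/{n}0.png",c["pixels"]); np.save(f"pics/{n}0.npy",c,allow_pickle=True)
    print(n,np.round(-np.array(c["R"]).T@c["t"],3),np.round(c["mtx"],1).tolist(),c["k1"])
E
```

```text
pics
0.0 pos [0.1372 0.609  0.2202] toolx [ 0.22   0.976 -0.002] toolz [-0.001 -0.002 -1.   ] F [-0.2 -0.2 -0.2] M [ 0.05 -0.01 -0.02] w 0.08689305617153956
scene [0.979 0.701 1.078] [[504.4, 0.0, 277.7], [0.0, 504.4, 208.2], [0.0, 0.0, 1.0]] 0.009837878793629731
top [0.358 0.003 1.352] [[423.4, 0.0, 276.1], [0.0, 423.4, 212.4], [0.0, 0.0, 1.0]] 0.04599343574639237
wrist [0.063 0.625 0.385] [[332.5, 0.0, 282.2], [0.0, 332.5, 204.8], [0.0, 0.0, 1.0]] -0.04155492658153575
```

View pics/top0.png

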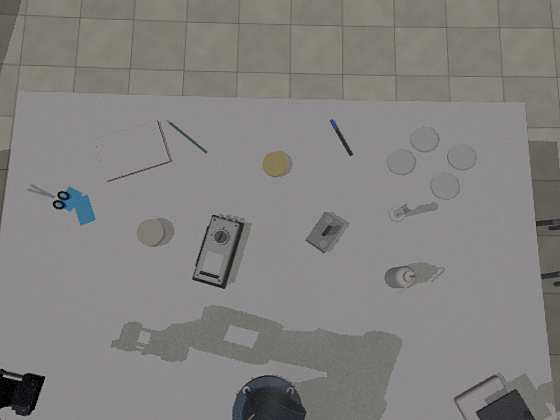

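View pics/scene0.png

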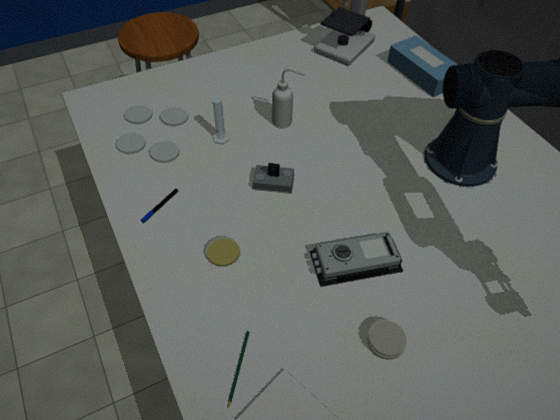

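The top view shows the cap at about (222,237), the stand at (327,231) with the key at about (329,230), and the probe sockets at the upper end of the meter.

Run:
```python
from h import *
c=np.load("pics/top0.npy",allow_pickle=True).item()
print("base px",proj(c,[0,0,0]),"tcp px",proj(c,robot.get_obs()["position"]))
for n,u,v,z in[("cap",222,237,.06),("keytop",329,230,.072),("stand",327,231,.028),("metertopend",229,216,.05),("meterbot",209,285,.05),("cyl",400,212,0.),("bottle",400,277,.1),("dish",276,164,.015),("pile",151,232,.03)]:
    p=onz(c,u,v,z); print(n,np.round(p,3),"r",round(np.hypot(*p[:2]),3))
big=cv2.resize(c["pixels"][190:310,180:360],None,fx=4,fy=4,interpolation=cv2.INTER_CUBIC)
cv2.imwrite("pics/topcrop.png",cv2.convertScaleAbs(big,alpha=1.4))
```

```text
base px [267.65143753 412.46462019] tcp px [ 21.01975173 377.47608115]
cap [0.512 0.15  0.06 ] r 0.533
keytop [ 0.538 -0.176  0.072] r 0.566
stand [ 0.541 -0.176  0.028] r 0.569
metertopend [0.579 0.132 0.05 ] r 0.594
meterbot [0.367 0.184 0.05 ] r 0.411
cyl [ 0.612 -0.417  0.   ] r 0.741
bottle [ 0.4   -0.379  0.1  ] r 0.551
dish [ 0.761 -0.012  0.015] r 0.761
pile [0.527 0.375 0.03 ] r 0.647
```

View pics/topcrop.png

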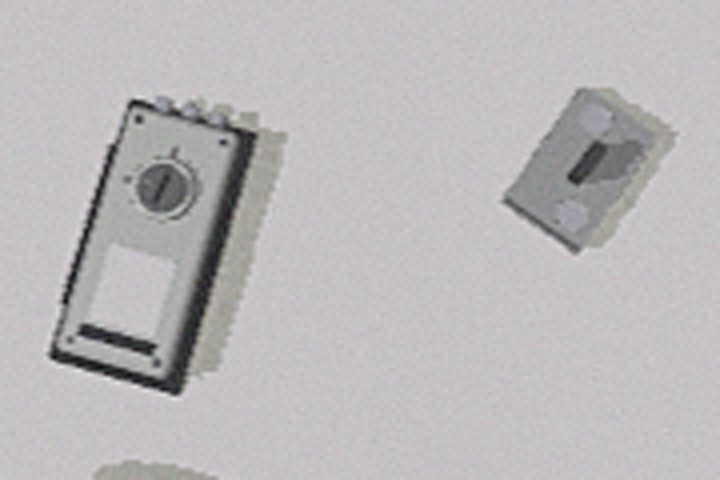

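```bash
python3 -m pendant '[[[-31,40,-3],0],[[-31,40,-3],0],[[-31,40,-3],0],[[-31,40,-3],0],[[-31,40,-3],0],[[-31,40,-3],0],[[-31,40,-3],0],[[-31,40,-3],0]]'; python3 -m pendant '[[[-31,40,-3],0],[[-31,40,-3],0],[[-31,40,-3],0],[[-31,42,-3],0],[[0,0,0],0],[[0,0,0],0]]'
python3 - <<'E'
from h import *
st(); c=camera("wrist"); np.save("pics/w1.npy",c,allow_pickle=True); cv2.imwrite("pics/w1.png",c["pixels"])
print(proj(c,[.512,.15,.06]), np.round(np.array(c["R"]),3).tolist())
E
```

```text
time: 1.15
position: [0.3958, 0.296, 0.2452]
tool_rot: [0.781, 0.625, 0.0, -0.0]
ft_force: [0.0, 0.3, -0.1]
grip_width: 0.0869
time: 1.9
position: [0.525, 0.1408, 0.2566]
tool_rot: [0.781, 0.624, -0.001, -0.001]
ft_force: [-0.0, 0.8, -0.0]
grip_width: 0.0869
1.9 pos [0.525  0.1408 0.2566] toolx [ 0.221  0.975 -0.   ] toolz [-0.002  0.    -1.   ] F [-0.   0.8 -0. ] M [ 0.   -0.01  0.01] w 0.08690235100140964
[288.60548627 169.459066  ] [[0.222, 0.975, -0.0], [0.939, -0.213, 0.269], [0.263, -0.06, -0.963]]
```

View pics/w1.png

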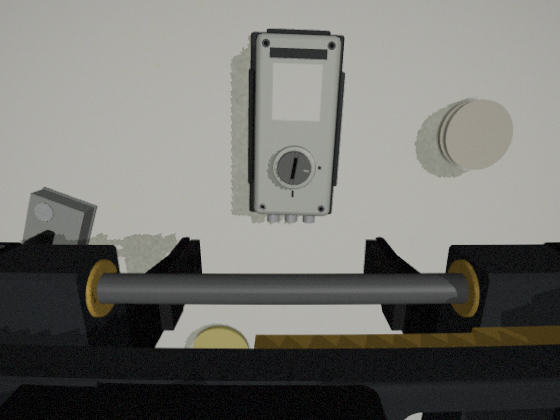

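The wrist view shows the cap at (294,167), its dark slot, the dot at (319,168) and the bar at (292,194). I'll measure these.

```bash
cat > cap.py <<'E'
from h import *
def line(c,mask,z,off=(0,0)):
    ys,xs=np.nonzero(mask); P=np.array([onz(c,x+off[0],y+off[1],z)[:2] for x,y in zip(xs,ys)])
    m=P.mean(0); w,V=np.linalg.eigh(np.cov((P-m).T)); d=V[:,1]*np.sign(V[0,1]); mid=(P@d)
    return m,np.degrees(np.arctan2(d[1],d[0])),np.sqrt(12*w)*1000,len(xs)
E
python3 - <<'E'
from cap import *
c=np.load("pics/w1.npy",allow_pickle=True).item(); g=cv2.cvtColor(c["pixels"],cv2.COLOR_BGR2GRAY)
sub=g[150:186,275:315]; print(np.percentile(sub,[1,5,10,25,50,75,90]))
m=(sub<45).astype(np.uint8); n,l,s,ce=cv2.connectedComponentsWithStats(m)
for i in range(1,n):
    if s[i,4]>15: print(s[i],); mm=np.zeros_like(g); mm[150:186,275:315]=(l==i); print(line(c,mm,.06))
# housing light region
m=((g>100)&(g<255)).astype(np.uint8)
f=g[20:220,240:350]; b=cv2.threshold(f,0,255,cv2.THRESH_BINARY+cv2.THRESH_OTSU); print("otsu",b[0])
hs=cv2.resize(g[140:205,255:335],None,fx=8,fy=8,interpolation=cv2.INTER_CUBIC); cv2.imwrite("pics/w1c.png",hs)
E
```

```text
[  8.39  50.    76.    87.    89.   140.   155.  ]
[16  8  7 21 71]
(array([0.51168468, 0.15568593]), np.float64(-22.80457923624426), array([ 3.68700603, 23.38540181]), 71)
otsu 107.0
```

View pics/w1c.png

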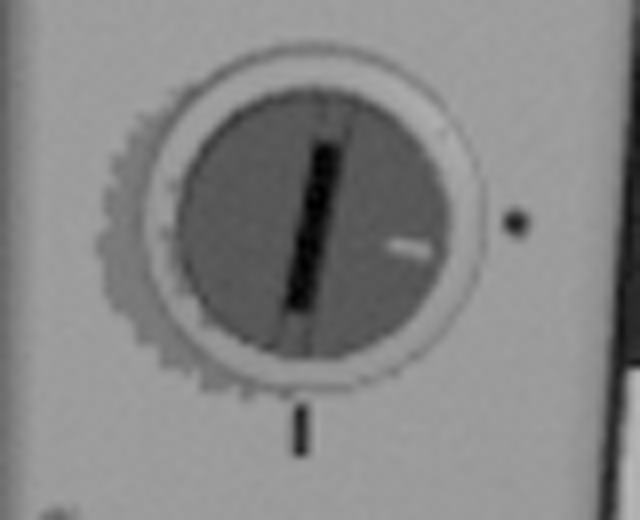

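```bash
python3 -m pendant '[[[-44,13.6,0],0],[[-44,13.6,0],0],[[-44,13.6,0],0],[[-44,13.6,0],0],[[-44,13.6,0],0],[[-44,13.6,0],0],[[-44,13.6,0],0]]'; python3 -m pendant '[[[0,0,5],7.8],[[0,0,5],7.8],[[0,0,5],7.7],[[0,0,0],0],[[0,0,0],0]]'
python3 - <<'E'
from h import *
st(); c=camera("wrist"); np.save("pics/w2.npy",c,allow_pickle=True); cv2.imwrite("pics/w2.png",c["pixels"])
print(proj(c,[.538,-.176,.07]))
E
```

```text
time: 2.82
position: [0.5506, -0.18, 0.2571]
tool_rot: [0.78, 0.625, 0.0, -0.0]
ft_force: [-0.3, -1.0, 1.3]
grip_width: 0.0872
time: 3.45
position: [0.551, -0.1796, 0.2424]
tool_rot: [0.89, 0.455, 0.0, -0.0]
ft_force: [0.2, -0.2, 1.0]
grip_width: 0.0872
3.45 pos [ 0.551  -0.1796  0.2424] toolx [0.585 0.811 0.   ] toolz [-0.  0. -1.] F [ 0.2 -0.2  1. ] M [-0.05 -0.03 -0.  ] w 0.08724296479047873
[279.04765299 174.66510819]
```

View pics/w2.png

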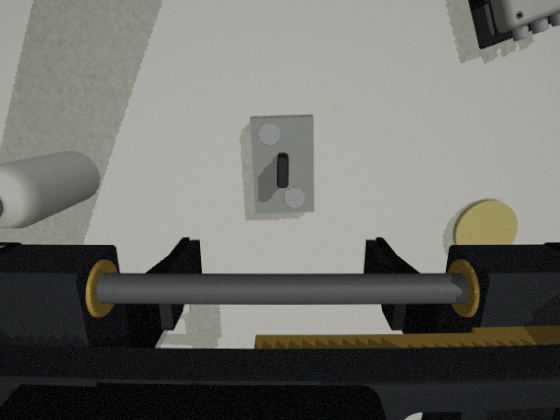

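The key's grip is at about (283,170) and lies nearly square to the jaws. The stand outline spans (250–313, 115–212).

Run:
```python
from cap import *
c=np.load("pics/w2.npy",allow_pickle=True).item(); g=cv2.cvtColor(c["pixels"],cv2.COLOR_BGR2GRAY)
mm=np.zeros_like(g); mm[140:200,268:300]=g[140:200,268:300]<50
ys,xs=np.nonzero(mm); print(xs.min(),xs.max(),ys.min(),ys.max())
for z in(.072,.05): print("key",z,line(c,mm,z))
print(cv2.minAreaRect(np.c_[xs,ys].astype(np.float32)))
for X in [(.538,-.1745,.072),(.538,-.1745,.028)]: print(proj(c,X))
# stand
r=g[100:225,235:330]; print("vals",g[120,280],g[150,305],g[100,280],g[215,280])
m=((r<g[150,305]+14)&(r>50)).astype(np.uint8); m|=(r<=50).astype(np.uint8)
cn=max(cv2.findContours(cv2.morphologyEx(m,cv2.MORPH_OPEN,np.ones((5,5))),0,1)[0],key=cv2.contourArea)+np.array([235,100])
b=cv2.boxPoints(cv2.minAreaRect(cn)); P=np.array([onz(c,*p,.028)[:2] for p in b]); print(b.round(0).tolist(),P.round(4).tolist(),P.mean(0),np.linalg.norm(P-np.roll(P,1,0),axis=1))
c2=np.load("pics/top0.npy",allow_pickle=True).item(); G=cv2.cvtColor(c2["pixels"],cv2.COLOR_BGR2GRAY)
m2=np.zeros_like(G); s=G[222:240,318:340]; m2[222:240,318:340]=s<60; print("topcam key",line(c2,m2,.072), s.min())
m2=np.zeros_like(G); s=G[225:250,212:234]; m2[225:250,212:234]=s<35; print("topcam slot",line(c2,m2,.06), s.min())
```

```text
277 287 153 187
key 0.072 (array([ 0.53577444, -0.17057616]), np.float64(-36.61395320571786), array([10.75708133, 34.40741329]), 363)
key 0.05 (array([ 0.53884417, -0.17280208]), np.float64(-36.61395320571785), array([11.46417345, 36.66910588]), 363)
((282.0, 170.0), (34.0, 10.0), 90.0)
[280.22017198 174.17491616]
[280.43360409 167.18787168]
vals 126 124 171 144
[[250.0, 115.0], [312.0, 115.0], [313.0, 212.0], [251.0, 213.0]] [[0.4715, -0.168], [0.5109, -0.1119], [0.6049, -0.1745], [0.5623, -0.2352]] [ 0.53740809 -0.17241264] [0.11294736 0.06859582 0.11286818 0.07411201]
topcam key (array([ 0.53687546, -0.16820732]), np.float64(-40.493170994964395), array([11.03438349, 36.54897623]), 43) 29
topcam slot (array([0.51797479, 0.15499496]), np.float64(-24.250164533722394), array([7.12895342e-08, 1.66935844e+01]), 2) 32
```

```bash
python3 -m pendant '[[[-1.5,-15,40],0.8],[[0,0,40],0],[[0,0,40],0],[[0,0,35],0],[[0,0,20],0],[[0,0,11],0],[[0,0,0],0],[[0,0,0],0]]' 40; python3 -m pendant '[[[0,0,0],0],[[0,0,0],0],[[0,0,0],0],[[0,0,0],0],[[0,0,0],0],[[0,0,0],0]]' 0 30;  python3 - <<'E'
from h import *
st()
E
```

```text
time: 4.5
position: [0.5387, -0.1734, 0.0571]
tool_rot: [0.894, 0.448, 0.001, 0.001]
ft_force: [0.3, -0.7, 0.1]
grip_width: 0.0403
time: 5.25
position: [0.5382, -0.1729, 0.0564]
tool_rot: [0.894, 0.448, 0.0, 0.0]
ft_force: [0.5, 2.1, 2.4]
grip_width: 0.0121
5.25 pos [ 0.5382 -0.1729  0.0564] toolx [0.599 0.801 0.   ] toolz [ 0.001  0.    -1.   ] F [0.5 2.1 2.4] M [ 0.25 -0.14  0.03] w 0.012131924594913891
```

```bash
python3 -m pendant '[[[0,0,-10],0],[[0,0,-20],0],[[0,0,-40],0],[[0,0,-50],0],[[0,0,-30],0],[[0,0,0],0],[[0,0,0],0]]'
python3 - <<'E'
from cap import *
st(); c=camera("wrist"); np.save("pics/w3.npy",c,allow_pickle=True); g=cv2.cvtColor(c["pixels"],cv2.COLOR_BGR2GRAY)
o=robot.get_obs();p=o["position"]; print("tip",proj(c,p-[0,0,.0464]),"hole",proj(c,[.5382,-.1729,.028]),"gripcentre",proj(c,p-[0,0,.0064]))
cv2.imwrite("pics/w3.png",cv2.resize(c["pixels"][90:400,120:440],None,fx=1.8,fy=1.8,interpolation=cv2.INTER_CUBIC))
E
```

```text
time: 6.12
position: [0.5369, -0.1728, 0.2054]
tool_rot: [0.894, 0.448, -0.001, -0.001]
ft_force: [0.0, -0.2, -0.6]
grip_width: 0.0119
6.12 pos [ 0.5369 -0.1728  0.2054] toolx [ 0.599  0.801 -0.001] toolz [-0.002  0.001 -1.   ] F [ 0.  -0.2 -0.6] M [-0.05  0.02 -0.05] w 0.011902955742441016
tip [284.41255145 227.0699518 ] hole [284.34488448 186.99044257] gripcentre [284.83330013 250.99140286]
```

View pics/w3.png

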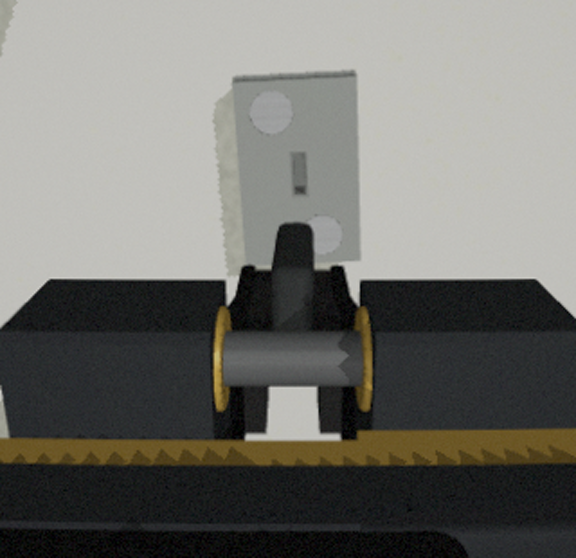

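Run:
```python
from cap import *
c=np.load("pics/w3.npy",allow_pickle=True).item(); g=cv2.cvtColor(c["pixels"],cv2.COLOR_BGR2GRAY)
print(g[184:188,276:298]); 
for v in (218,222,226,230): print(v,g[v,268:300])
print(g[208:220,283])
mm=np.zeros_like(g); mm[170:202,278:295]=g[170:202,278:295]<112; print("hole",line(c,mm,.028)); ys,xs=np.nonzero(mm); print(xs.min(),xs.max(),ys.min(),ys.max())
p=np.array([.5369,-.1728,.2054]); y=np.array([.801,-.599,0]);x=np.array([.599,.801,0])
for zz in(28.4,-15.6):
  for s in(-6,6): print(zz,s,proj(c,p-[0,0,zz/1000]-y*.016+x*s/1000))
h=line(c,mm,.028)[0]; print("hole rel tool",(h-p[:2])@x[:2]*1000,(h-p[:2])@y[:2]*1000)
```

```text
[[141 144 142 144 142 135 118 102 113 112 111 112 111 110 122 143 144 143
  141 144 144 143]
 [141 142 141 143 143 134 116 105 111 109 110 111 107 106 126 144 141 144
  143 139 142 142]
 [141 144 144 142 144 136 117 101 111 110 111 109 108 105 123 143 142 144
  142 142 141 142]
 [144 141 145 140 141 138 120 111 110 108 111 111 108 106 119 144 144 142
  141 143 142 143]]
218 [143 144 142 143 144 132  71  24  24  26  26  28  27  29  30  26  27  28
  31  27  26  29  26  29  25  82 146 159 159 159 158 159]
222 [144 142 143 145 134  86  20  26  27  18  28  21  31  24  35  29  27  23
  25  28  26  28  24  27  32  56 119 158 158 158 157 158]
226 [142 143 144 143 128  17  26  21  26  30  22  31  23  26  29  27  24  24
  34  32  26  26  29  28  26  57 122 160 159 159 162 161]
230 [140 142 143 131  59  24  16  23  30  26  25  32  24  29  25  25  27  29
  28  29  24  22  33  27  30  38  93 146 156 162 162 165]
[142 141 141 143 138  96  42  27  26  22  26  29]
hole (array([ 0.53903709, -0.17126403]), np.float64(-37.62508715405113), array([ 7.40366517, 24.43421696]), 132)
283 289 175 197
28.4 -6 [274.70647381 212.8865557 ]
28.4 6 [294.50319295 212.86584577]
-15.6 -6 [272.66799878 239.75331921]
-15.6 6 [297.72238287 239.72703948]
hole rel tool 2.5104286415798276 0.7917612916006013
```

```bash
python3 -m pendant '[[[35,-31,0],0],[[35,-31,0],0],[[35,-31,0],0],[[36,-31,0],0],[[36,-31,0],0],[[36,-31,0],0],[[36,-31,0],0]]'; python3 -m pendant '[[[0,0,25],-7],[[0,0,25],-7],[[0,0,0],0],[[0,0,0],0],[[0,0,0],0]]'
python3 - <<'E'
from cap import *
st(); c=camera("wrist"); np.save("pics/w4.npy",c,allow_pickle=True); g=cv2.cvtColor(c["pixels"],cv2.COLOR_BGR2GRAY)
print("cap",proj(c,[.5119,.1564,.06])); print("rel",rel([.5119,.1564,.06]))
cv2.imwrite("pics/w4.png",cv2.resize(c["pixels"][120:320,200:380],None,fx=3,fy=3,interpolation=cv2.INTER_CUBIC))
E
```

```text
time: 7.05
position: [0.5121, 0.1576, 0.2043]
tool_rot: [0.894, 0.448, -0.002, -0.001]
ft_force: [-0.4, -0.8, -0.7]
grip_width: 0.0118
time: 7.68
position: [0.514, 0.1562, 0.1568]
tool_rot: [0.833, 0.553, 0.001, 0.0]
ft_force: [-0.0, -0.5, -0.4]
grip_width: 0.0119
7.67 pos [0.514  0.1562 0.1568] toolx [0.389 0.921 0.001] toolz [ 0.001  0.    -1.   ] F [-0.  -0.5 -0.4] M [0.02 0.02 0.  ] w 0.011899877536140371
cap [282.79938696 204.56894401]
rel [-0.7035873  -2.18346824 96.95561357]
```

View pics/w4.png

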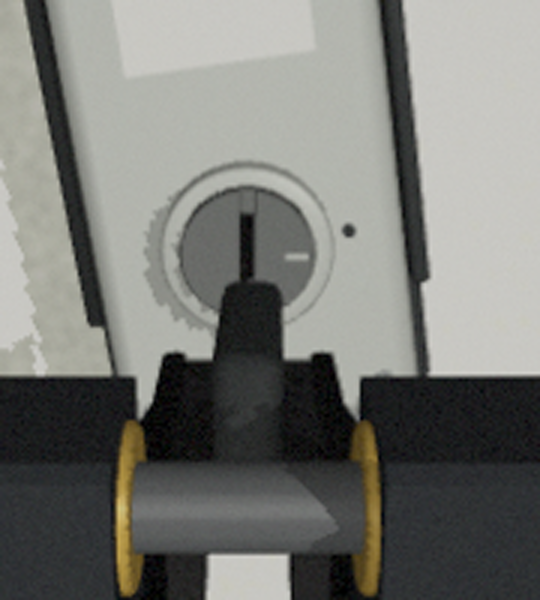

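```bash
cat > al.py <<'E'
from cap import *
def edges(row,th):  # subpixel dark run nearest the middle
    i=np.argmin(row); l=i
    while row[l]<th: l-=1
    r=i
    while row[r]<th: r+=1
    return (l+(row[l]-th)/(row[l]-row[l+1])+r-(row[r]-th)/(row[r]-row[r-1]))/2
E
python3 - <<'E'
from al import *
c=np.load("pics/w4.npy",allow_pickle=True).item(); g=cv2.cvtColor(c["pixels"],cv2.COLOR_BGR2GRAY).astype(float)
st()
sl=[(v,round(edges(g[v,274:292],50)+274,2)) for v in range(192,212,3)]; print("slot",sl)
print(g[182:196,282], )
kk=[(v,round(edges(g[v,262:302],60)+262,2)) for v in range(217,234,4)]; print("key",kk)
print(g[206:220,284])
p=robot.get_obs()["position"]; T=Ro.from_quat(robot.get_obs()["tool_rot"]).as_matrix()
P=lambda x,y,z: proj(c,p+T@np.array([x,y,z])/1000)
print("grip bottom",P(0,-16,28.4),P(-6,-16,28.4),P(6,-16,28.4))
print("px/mm key",P(6,-16,28.4)-P(-6,-16,28.4))
for v in (193,196,199,202,205):
    u=np.interp(v,*zip(*sl)); q=onz(c,u,v,.06); print(v,rel(q).round(2))
# ring: cap disc contour columns at several rows
print(g[200,255:312].astype(int))
E
```

```text
7.72 pos [0.514  0.1562 0.157 ] toolx [0.389 0.921 0.001] toolz [ 0.002  0.    -1.   ] F [ 0.1  1.2 -0.4] M [-0.05  0.02 -0.01] w 0.01210815758504065
slot [(192, np.float64(281.84)), (195, np.float64(281.77)), (198, np.float64(281.79)), (201, np.float64(281.83)), (204, np.float64(281.86)), (207, np.float64(281.8)), (210, np.float64(281.87))]
[ 86.  91. 106. 108. 106. 105. 105. 106.  94.  51.  15.  13.  11.  12.]
key [(217, np.float64(283.63)), (221, np.float64(283.43)), (225, np.float64(282.87)), (229, np.float64(282.75)), (233, np.float64(282.39))]
[52. 50. 50. 50. 48. 45. 60. 59. 44. 24. 26. 22. 33. 29.]
grip bottom [284.13120537 213.18886957] [274.23474066 213.19907358] [294.02742582 213.17804983]
px/mm key [19.79268515 -0.02102374]
193 [ -1.49 -11.9   96.94]
196 [-1.53 -9.4  96.94]
199 [-1.51 -6.88 96.95]
202 [-1.48 -4.36 96.95]
205 [-1.49 -1.82 96.96]
[170 172 173 170 141 102 103 106 106 107 107 104 106 105 103 104 105 107
 107 107 106 105 105 101  91  22  17  18  19  50  94 102 104 105 107 106
 106 104 104 104 101 105 106 107 104 105 105 105 106 119 153 177 176 174
 171 156 158]
```

```bash
python3 -m pendant '[[[-0.9,-2,13],0],[[0,0,14],0],[[0,0,13],0],[[0,0,0],0],[[0,0,0],0],[[0,0,0],0]]'
python3 - <<'E'
from al import *
st(); c=camera("wrist"); np.save("pics/w5.npy",c,allow_pickle=True); g=cv2.cvtColor(c["pixels"],cv2.COLOR_BGR2GRAY).astype(float)
p=robot.get_obs()["position"]; T=Ro.from_quat(robot.get_obs()["tool_rot"]).as_matrix()
P=lambda x,y,z: proj(c,p+T@np.array([x,y,z])/1000)
zc=(p[2]-.06)*1000
print("exp slot near end",P(0,-12,zc),P(0,-7,zc),"grip",P(0,-16,28.4))
print(g[185:220,283].astype(int)); print(g[204,255:310].astype(int)); print(g[208,255:310].astype(int));print(g[211,255:310].astype(int))
print(g[218,262:305].astype(int));print(g[222,262:305].astype(int))
E
```

```text
time: 8.48
position: [0.5116, 0.1563, 0.1165]
tool_rot: [0.833, 0.553, 0.0, 0.0]
ft_force: [-0.1, -0.5, -0.7]
grip_width: 0.0118
8.47 pos [0.5116 0.1563 0.1165] toolx [0.388 0.922 0.   ] toolz [ 0.001  0.    -1.   ] F [-0.1 -0.5 -0.7] M [ 0.01 -0.01  0.  ] w 0.011825848210594512
exp slot near end [283.84424424 206.66247108] [283.84072696 213.5740908 ] grip [284.06781613 213.1595822 ]
[180 171 132 120 126 153 181 186 186 183 180 162 105  73  96 103 106 106
 106 106 107 107  80  41  16  21  14  33  60  45  26  26  24  35  24]
[122 155 174 179 179 178 180 177 172 135  77  50  69  91 103 106 106 105
 106 105 105 105 107 107 100  91  99 105 106 107  97  82 100 104 103 103
 104 108 103 106 103 104 105  92  75  68  92 141 168 183 183 183 185 188
 184]
[175 175 178 178 178 166 105  57  77 104 104 104 106 107 106 106 106 106
 107 107 110 106 107 108 105  79  39  43  41  39  41  61 101 105 109 105
 109 106 107 104 105 105 107 105 106 103 106 102  85  71 114 170 179 179
 180]
[173 177 172 154 137  58  81 107 106 107 106 106 108 106 108 105 107 105
 106 106 102 107 106 106 102  79  21  17  14  22  21  60 100 106 108 104
 106 107 107 105 105 105 101 106 105 107 110 104 108 103  88  88 144 179
 178]
[104 105 106 107 106 109 104  89  87  81  81  71  35  24  22  27  25  21
  33  27  29  35  27  27  22  30  34  31  34  24  29  58  99 105 106 106
 108 106 107 105 104 107 106]
[ 87  82  77  85  82  81  83  80  81  81  75  53  21  30  26  25  24  24
  31  29  26  29  29  30  36  24  30  37  29  30  29  44  83 105 105 103
 107 108 107 108 106 104 106]
```

```bash
python3 -m pendant '[[[0,0.3,4],0],[[0,0,4],0],[[0,0,2],0],[[0,0,1],0],[[0,0,1],0],[[0,0,0],0],[[0,0,0],0]]'
```

```text
time: 9.4
position: [0.5115, 0.1562, 0.1042]
tool_rot: [0.833, 0.553, 0.0, 0.0]
ft_force: [0.1, 0.0, -0.8]
grip_width: 0.0117
```

```bash
python3 -m pendant '[[[0,0,1],0],[[0,0,1],0],[[0,0,0],0],[[0,0,0],0]]'; python3 -c "
from h import *
st()"
```

```text
time: 9.9
position: [0.5115, 0.1562, 0.1021]
tool_rot: [0.833, 0.553, 0.0, 0.0]
ft_force: [-0.1, 0.3, -0.9]
grip_width: 0.0121
9.9 pos [0.5115 0.1562 0.1021] toolx [ 0.388  0.922 -0.   ] toolz [ 0. -0. -1.] F [-0.1  0.3 -0.9] M [ 0.03 -0.01  0.03] w 0.012135188231826018
```

```bash
python3 -m pendant '[[[0,0,1],0],[[0,0,1],0],[[0,0,0],0],[[0,0,0],0]]' - 50; python3 -m pendant '[[[0,0,1],0],[[0,0,1],0],[[0,0,0],0],[[0,0,0],0]]'; python3 -c "
from h import *
st()"
```

```text
time: 10.4
position: [0.5116, 0.1562, 0.1005]
tool_rot: [0.833, 0.553, 0.0, 0.0]
ft_force: [-0.8, 0.3, 5.5]
grip_width: 0.0117
time: 10.9
position: [0.5116, 0.1562, 0.0986]
tool_rot: [0.833, 0.553, 0.0, 0.0]
ft_force: [-1.4, 0.3, 6.3]
grip_width: 0.0117
10.9 pos [0.5116 0.1562 0.0986] toolx [0.388 0.922 0.   ] toolz [ 0.001  0.    -1.   ] F [-1.4  0.3  6.3] M [-0.08  0.21  0.04] w 0.011697849018076021
```

```bash
python3 -m pendant '[[[0,0,1],0],[[0,0,1],0],[[0,0,1],0],[[0,0,0],0],[[0,0,0],0]]'; python3 -c "
from h import *
st()"
```

```text
time: 11.52
position: [0.5117, 0.1562, 0.096]
tool_rot: [0.833, 0.553, 0.0, 0.0]
ft_force: [-2.2, -0.4, 9.2]
grip_width: 0.0113
11.53 pos [0.5117 0.1562 0.096 ] toolx [0.388 0.922 0.   ] toolz [ 0.001  0.    -1.   ] F [-2.2 -0.4  9.2] M [-0.08  0.34 -0.02] w 0.011320043155638476
```

```bash
python3 -m pendant '[[[0,0,0.6],0],[[0,0,0],0],[[0,0,0],0]]'; python3 -m pendant '[[[0,0,0],5],[[0,0,0],5],[[0,0,0],5],[[0,0,0],5],[[0,0,0],0]]'; python3 -c "
from h import *
st()"
```

```text
time: 11.9
position: [0.5117, 0.1562, 0.0955]
tool_rot: [0.833, 0.553, 0.0, 0.0]
ft_force: [-1.5, -0.4, 10.1]
grip_width: 0.0116
time: 12.52
position: [0.5115, 0.1563, 0.0955]
tool_rot: [0.916, 0.4, 0.0, 0.0]
ft_force: [-1.6, -0.0, 9.6]
grip_width: 0.0116
12.53 pos [0.5115 0.1563 0.0955] toolx [0.68  0.733 0.001] toolz [ 0.001  0.    -1.   ] F [-1.6 -0.   9.6] M [-0.01  0.44  0.02] w 0.01164965085103736
```

```bash
python3 -m pendant '[[[0,0,0.4],4],[[0,0,0],5],[[0,0,0],5],[[0,0,0],5],[[0,0,0],0]]'; python3 -c "
from h import *
st()"; python3 -m pendant '[[[0,0,0],4],[[0,0,0],4],[[0,0,0],4],[[0,0,0],0]]'; python3 -c "
from h import *
st()"
```

```text
time: 13.15
position: [0.5116, 0.1568, 0.0951]
tool_rot: [0.97, 0.243, 0.001, -0.0]
ft_force: [-2.3, 1.3, 9.5]
grip_width: 0.0112
13.15 pos [0.5116 0.1568 0.0951] toolx [0.882 0.472 0.001] toolz [ 0.001  0.001 -1.   ] F [-2.3  1.3  9.5] M [0.31 0.39 0.06] w 0.011224086570997155
time: 13.65
position: [0.5118, 0.157, 0.0952]
tool_rot: [0.99, 0.14, 0.001, -0.001]
ft_force: [-1.7, 3.1, 10.7]
grip_width: 0.0116
13.65 pos [0.5118 0.157  0.0952] toolx [0.961 0.278 0.002] toolz [ 0.001  0.001 -1.   ] F [-1.7  3.1 10.7] M [0.45 0.35 0.05] w 0.011573110236796422
```

```bash
for i in 1 2 ; do python3 -m pendant '[[[0,0,0],2],[[0,0,0],2],[[0,0,0],0]]' >/dev/null; python3 -c "
from h import *
st()"; done; python3 -m pendant '[[[0,0,0],2],[[0,0,0],0]]' >/dev/null; python3 -c "
from h import *
st()"
```

```text
14.03 pos [0.5119 0.1571 0.0952] toolx [0.978 0.21  0.002] toolz [ 0.002  0.002 -1.   ] F [-1.6  2.7 10.5] M [0.49 0.38 0.07] w 0.011446901074397551
14.4 pos [0.512  0.1572 0.0952] toolx [0.99  0.142 0.002] toolz [ 0.002  0.002 -1.   ] F [-1.6  3.1 10.9] M [0.53 0.3  0.05] w 0.011686431560526345
14.65 pos [0.512  0.1572 0.0952] toolx [0.994 0.107 0.002] toolz [ 0.002  0.002 -1.   ] F [-1.4  2.5  9.5] M [0.56 0.39 0.04] w 0.011306459068119484
```

```bash
python3 -m pendant '[[[0,0,0],2],[[0,0,0],0]]' >/dev/null; python3 -c "
from h import *
st()"; python3 -m pendant '[[[0,0,0],2],[[0,0,0],0]]' >/dev/null; python3 -c "
from h import *
st()"; python3 -m pendant '[[[0,0,0],2],[[0,0,0],0]]' >/dev/null; python3 -c "
from h import *
st()"
```

```text
14.9 pos [0.512  0.1572 0.0952] toolx [0.997 0.072 0.002] toolz [ 0.002  0.002 -1.   ] F [-1.8  2.2 10.4] M [0.54 0.36 0.07] w 0.011659013487130044
15.15 pos [0.5121 0.1573 0.0952] toolx [0.999 0.037 0.002] toolz [ 0.002  0.002 -1.   ] F [-1.2  3.3 10.3] M [0.67 0.36 0.07] w 0.011628218555768632
15.4 pos [0.5122 0.1573 0.0953] toolx [1.    0.002 0.002] toolz [ 0.002  0.002 -1.   ] F [-1.9  3.8 10.4] M [0.62 0.4  0.04] w 0.011489577580095594
```

```bash
python3 -m pendant '[[[0,0,0],2],[[0,0,0],0]]' >/dev/null; python3 -c "
from h import *
st()"; python3 -m pendant '[[[0,0,0],2],[[0,0,0],0]]' >/dev/null; python3 -c "
from h import *
st()"; python3 -m pendant '[[[0,0,0],2],[[0,0,0],0]]' >/dev/null; python3 -c "
from h import *
st()"
```

```text
15.65 pos [0.5121 0.1573 0.0953] toolx [ 0.999 -0.032  0.002] toolz [ 0.002  0.002 -1.   ] F [-1.7  4.3 10.2] M [0.69 0.37 0.06] w 0.011415755136911827
15.9 pos [0.5122 0.1574 0.0953] toolx [ 0.998 -0.067  0.002] toolz [ 0.002  0.002 -1.   ] F [-1.8  2.5  9.6] M [0.64 0.31 0.03] w 0.011509038473749848
16.15 pos [0.5123 0.1574 0.0953] toolx [ 0.995 -0.102  0.002] toolz [ 0.003  0.002 -1.   ] F [-0.5  3.9 10.3] M [0.72 0.3  0.04] w 0.011062564120437799
```

```bash
python3 -m pendant '[[[0,0,0],2],[[0,0,0],0]]' >/dev/null; python3 -c "
from h import *
st()"; python3 -m pendant '[[[0,0,0],2],[[0,0,0],0]]' >/dev/null; python3 -c "
from h import *
st()"; python3 -m pendant '[[[0,0,0],1.5],[[0,0,0],0]]' >/dev/null; python3 -c "
from h import *
st()"
```

```text
16.4 pos [0.5123 0.1574 0.0953] toolx [ 0.991 -0.137  0.002] toolz [ 0.002  0.002 -1.   ] F [-1.9  3.3  9.7] M [0.7  0.29 0.06] w 0.011296357127160202
16.65 pos [0.5123 0.1574 0.0953] toolx [ 0.985 -0.171  0.002] toolz [ 0.003  0.002 -1.   ] F [-1.5  3.4 10.3] M [0.68 0.3  0.14] w 0.011261807183303605
16.9 pos [0.5124 0.1575 0.0953] toolx [ 0.981 -0.196  0.002] toolz [ 0.003  0.002 -1.   ] F [-1.2  4.1  9.5] M [0.74 0.36 0.21] w 0.011294077193668449
```

The moment rose from 0.06 to 0.21 N m over the last 3.5°, so the cap is at its stop. I'll let it rise into the catch, relieve the twist and withdraw the key.

```bash
python3 -m pendant '[[[0,0,-1],0],[[0,0,-1],0],[[0,0,-1],0],[[0,0,0],0]]'>/dev/null; python3 -c "
from h import *
st()";  python3 -m pendant '[[[0,0,-0.5],-2],[[0,0,-0.5],-2],[[0,0,0],0],[[0,0,0],0]]'>/dev/null; python3 -c "
from h import *
st()"
```

```text
17.4 pos [0.5123 0.1574 0.0978] toolx [ 0.981 -0.196  0.002] toolz [ 0.002  0.002 -1.   ] F [0.8 4.8 7.4] M [0.83 0.21 0.17] w 0.011632006901186511
17.9 pos [0.512  0.1563 0.0982] toolx [ 0.992 -0.128  0.001] toolz [ 0.001  0.    -1.   ] F [0.7 2.1 3.2] M [ 0.49 -0.19 -0.03] w 0.01127130623320742
```

```bash
python3 -m pendant '[[[0,0,-1],0],[[0,0,-2],0],[[0,0,-4],0],[[0,0,-8],0],[[0,0,-15],0],[[0,0,-30],0],[[0,0,-40],0],[[0,0,0],0]]'; python3 -m pendant '[[[0,0,0],0],[[0,0,0],0]]' - 30
python3 - <<'E'
from al import *
st(); c=camera("wrist"); np.save("pics/w6.npy",c,allow_pickle=True)
cv2.imwrite("pics/w6.png",cv2.resize(c["pixels"][120:320,200:380],None,fx=3,fy=3,interpolation=cv2.INTER_CUBIC))
E
```

```text
time: 18.9
position: [0.5136, 0.1565, 0.2021]
tool_rot: [0.998, -0.064, 0.004, -0.001]
ft_force: [0.4, 0.6, -1.1]
grip_width: 0.0115
time: 19.15
position: [0.5103, 0.156, 0.1971]
tool_rot: [0.998, -0.064, -0.001, 0.0]
ft_force: [0.5, 0.5, -0.5]
grip_width: 0.0115
19.15 pos [0.5103 0.156  0.1971] toolx [ 0.992 -0.127 -0.003] toolz [-0.003 -0.    -1.   ] F [ 0.5  0.5 -0.5] M [-0.17  0.04 -0.04] w 0.011500521639190795
```

View pics/w6.png

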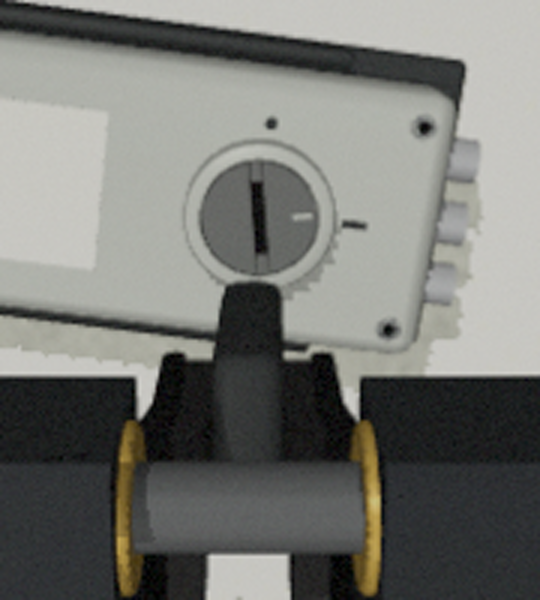

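The picture shows the rib at crop (302,217) pointing close to the bar at (354,224). The slot lies across the meter, the cap is level with the collar, and the key still hangs straight in the jaws. I'll take the key back.

```bash
python3 -m pendant '[[[10,46,0],0],[[10,46,0],0],[[10,46,0],0],[[10,46,0],0],[[10,46,0],0],[[10,46,0],0],[[10,45,0],0]]' > /dev/null; python3 -m pendant '[[[0,0,0],-10.1],[[0,0,0],-10.1],[[0,0,0],-10.1],[[0,0,0],-10.1],[[0,0,0],-10.1],[[0,0,0],-10],[[0,0,0],0],[[0,0,0],0]]'
python3 - <<'E'
from al import *
st(); print(rel([.5394,-.1711,.028]))
E
```

```text
time: 21.08
position: [0.5397, -0.1709, 0.1975]
tool_rot: [0.895, 0.447, -0.0, -0.001]
ft_force: [-0.4, -0.8, 0.3]
grip_width: 0.0114
21.07 pos [ 0.5397 -0.1709  0.1975] toolx [ 0.601  0.799 -0.   ] toolz [-0.001  0.001 -1.   ] F [-0.4 -0.8  0.3] M [-0.01  0.01 -0.  ] w 0.011388768661989094
[-3.05809392e-01  3.78994231e-02  1.69532527e+02]
```

```bash
python3 -m pendant '[[[0,0,35],0],[[0,0,35],0],[[0,0,25],0],[[0,0,15],0],[[0,0,0],0],[[0,0,0],0],[[0,0,0],0]]'
python3 - <<'E'
from al import *
st(); c=camera("wrist"); np.save("pics/w7.npy",c,allow_pickle=True); g=cv2.cvtColor(c["pixels"],cv2.COLOR_BGR2GRAY).astype(int)
p=robot.get_obs()["position"]; T=Ro.from_quat(robot.get_obs()["tool_rot"]).as_matrix()
P=lambda x,y,z: proj(c,p+T@np.array([x,y,z])/1000)
zc=(p[2]-.028)*1000
print("exp hole near edge",P(-3.2,-12,zc),P(3.2,-12,zc),P(0,-8,zc),"grip",P(0,-16,28.4))
print(g[195:220,283])
for v in (206,209,211,218,222): print(v,g[v,268:300])
E
```

```text
time: 21.95
position: [0.5408, -0.1715, 0.0893]
tool_rot: [0.894, 0.448, 0.001, 0.001]
ft_force: [0.1, 0.5, -1.0]
grip_width: 0.0118
21.95 pos [ 0.5408 -0.1715  0.0893] toolx [0.599 0.801 0.   ] toolz [ 0.002 -0.001 -1.   ] F [ 0.1  0.5 -1. ] M [-0.01  0.01  0.01] w 0.011843045219081333
exp hole near edge [279.69486151 204.21318137] [288.77835522 204.20439601] [284.23261814 209.65057297] grip [284.57065425 212.43343202]
[144 146 143 144 145 127 111 110 116 113 111 113 113 114 110 112 111 109
  83  45  32  26  30  30  27]
206 [145 145 145 144 144 144 143 137 123 111  85 112 111 111 113 113 112 113
 113 106 115 138 145 144 145 145 145 145 147 144 146 145]
209 [146 144 145 145 143 145 145 139 122 113  93 111 113 114 113 110 113 110
 113 111 117 138 144 145 144 144 145 145 145 145 143 145]
211 [143 142 143 146 145 143 144 140 123 114  93 113 116 110 114 111 111 114
 112 111 116 134 147 144 144 145 144 144 146 145 145 146]
218 [144 144 144 140 130 131  56  23  22  26  26  30  30  33  27  30  30  27
  27  25  28  24  24  30  28  80 132 144 146 143 143 144]
222 [119 113 112 110 102  67  26  19  23  26  26  29  24  25  29  29  27  39
  30  29  30  28  25  28  27  52 108 145 146 144 145 144]
```

```bash
python3 -m pendant '[[[-0.6,-1.5,6],0],[[0,0,6],0],[[0,0,3],0],[[0,0,2],0],[[0,0,0],0],[[0,0,0],0],[[0,0,0],0]]'; python3 -c "
from h import *
st()"
```

```text
time: 22.88
position: [0.5386, -0.1707, 0.0713]
tool_rot: [0.894, 0.448, 0.0, 0.0]
ft_force: [0.6, -0.6, -1.4]
grip_width: 0.0119
22.88 pos [ 0.5386 -0.1707  0.0713] toolx [0.599 0.801 0.   ] toolz [ 0. -0. -1.] F [ 0.6 -0.6 -1.4] M [-0.06  0.03  0.05] w 0.011865936347548497
```

```bash
python3 -m pendant '[[[0,0,4],0],[[0,0,4],0],[[0,0,3],0],[[0,0,2],0],[[0,0,1],0],[[0,0,0],0],[[0,0,0],0]]'; python3 -c "
from h import *
st()"
```

```text
time: 23.75
position: [0.5386, -0.1708, 0.0573]
tool_rot: [0.894, 0.448, 0.0, 0.0]
ft_force: [0.4, -0.1, -0.2]
grip_width: 0.0119
23.75 pos [ 0.5386 -0.1708  0.0573] toolx [0.599 0.801 0.   ] toolz [ 0. -0. -1.] F [ 0.4 -0.1 -0.2] M [ 0.01  0.03 -0.01] w 0.011874630870130522
```

```bash
python3 -m pendant '[[[0,0,0.5],0],[[0,0,0.5],0],[[0,0,0.4],0],[[0,0,0],0],[[0,0,0],0]]'; python3 -c "
from h import *
st()"
```

```text
time: 24.38
position: [0.5386, -0.1707, 0.0563]
tool_rot: [0.894, 0.448, 0.0, 0.0]
ft_force: [-0.9, 1.0, 5.7]
grip_width: 0.0121
24.38 pos [ 0.5386 -0.1707  0.0563] toolx [0.599 0.801 0.   ] toolz [ 0. -0. -1.] F [-0.9  1.   5.7] M [ 0.1   0.17 -0.  ] w 0.01210068995769877
```

Contact at 6 N and the same height as the grasp, so the key is fully down. I'll release it and withdraw.

```bash
python3 -m pendant '[[[0,0,0],0],[[0,0,0],0],[[0,0,0],0],[[0,0,0],0],[[0,0,0],0]]' 45; python3 -m pendant '[[[0,0,-15],0],[[0,0,-25],0],[[0,0,-40],0],[[0,0,-50],0],[[0,0,-50],0],[[0,0,0],0],[[0,0,0],0],[[0,0,0],0]]'
python3 - <<'E'
from al import *
st(); c=camera("wrist"); t=camera("top")
a=cv2.resize(c["pixels"][120:240,220:350],None,fx=3,fy=3,interpolation=cv2.INTER_CUBIC)
b=cv2.resize(t["pixels"][190:310,180:360],(540,360),interpolation=cv2.INTER_CUBIC)
cv2.imwrite("pics/fin.png",cv2.resize(np.hstack([a,b]),(798,308)))
g=cv2.cvtColor(c["pixels"],cv2.COLOR_BGR2GRAY); mm=np.zeros_like(g); mm[140:215,268:300]=g[140:215,268:300]<50
print("key",line(c,mm,.072)); print(proj(c,[.5386,-.1707,.072]))
E
```

```text
time: 25.0
position: [0.5384, -0.1707, 0.0556]
tool_rot: [0.894, 0.448, -0.0, -0.0]
ft_force: [0.4, 0.9, -0.1]
grip_width: 0.0438
time: 26.0
position: [0.5374, -0.1701, 0.2344]
tool_rot: [0.894, 0.448, -0.001, -0.001]
ft_force: [-0.5, 0.3, -0.5]
grip_width: 0.045
26.0 pos [ 0.5374 -0.1701  0.2344] toolx [ 0.599  0.801 -0.   ] toolz [-0.003  0.002 -1.   ] F [-0.5  0.3 -0.5] M [-0.09  0.01  0.  ] w 0.04500628695805826
key (array([ 0.53384799, -0.16847954]), np.float64(-36.681670568407384), array([11.88619301, 37.33709848]), 288)
[283.99240685 190.56544689]
```

View pics/fin.png

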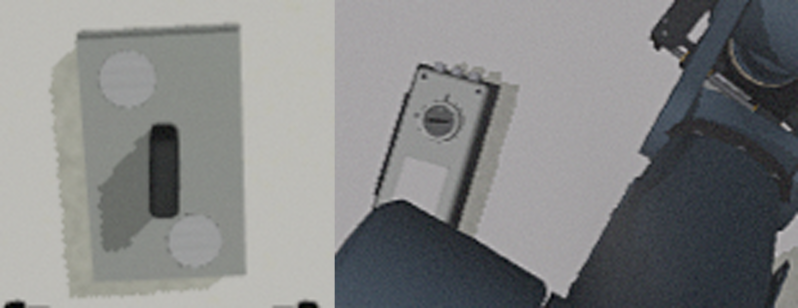

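The picture shows the key upright in its hole between the coin cells, and the cap's slot across the meter.

```bash
python3 -c "
from h import *
print(order.hand_in()); st()"
```

```text
the job is handed in; nothing more can be done
None
the job is handed in; nothing more can be done
```

I turned the battery cap clockwise to its stop, put the key back fully down in its hole, and handed the job in at about 26 s. No verdict was reported.

**Cap:** I pressed it in with about 10 N, roughly 5.5 mm deep, and turned the key 78.5° in all. The moment rose from 0.06 to 0.21 N m over the last 3.5°, which I took as the stop. When I let the cap rise, the press force fell to about 3 N. That is below the spring's 5 N, so the catch is holding it.

**Last checks:**
- The slot lies across the meter with the rib near the locked bar, and the cap looks level with the collar. I judged the flush by eye in the picture and did not measure it.
- The key stands upright in its hole. It was released at the same height as it was grasped (0.0563 m against 0.0564 m), after about 6 N of contact.
- The gripper was clear, about 0.18 m above where it released the key. I saw no contact with the meter, dishes, bottle or cylinder, but I took no final picture to check the dishes, bottle and cylinder.

**Disagreements:**
- The wrist camera showed things about 0.5–0.8 mm off sideways. I corrected for this by comparing with the held key in the same picture.
- My first hand-read cap position from the top camera was about 5 mm off the wrist camera's. I used the wrist camera's.

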